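# Red date marker back in its spring clip

### The arm

A 6-joint arm with a two-finger parallel gripper is mounted at the origin on the work surface. World frame = base frame: x ahead of the robot, y to its left, z up, the work surface at z = 0. Lengths are in m, angles in degrees, forces in N, time in s.
With the tool pointing down it reaches from about 0.25 to 0.725 m from the base axis. Payload 9.7 kg.
Tool frame: the origin (TCP) lies midway between the tips of the shut fingers; the grasp point (between the pads) lies bot.grasp_offset behind it (bot.grasp_offset is the distance from the TCP to the grasp point, in m); x points along the fingers, y is the direction in which the jaws open and shut, and the axes are right-handed (so a half turn about x gives the same grasp; the last joint's range is limited). The gripper opens to 85 mm and grips with 20 to 120 N. Pads are 22 mm wide; open, the fingers measure 114 mm over their backs; the gripper's body (76 mm by 85 mm) begins 54 mm behind the grasp point. The pads swing forward as they close: fully open they stand 13 mm farther back than shut.
Start: joints at [-69.385, 4.979, 10.078, 95.1, 0, 90], TCP at [0.194, -0.515, 0.231] pointing down, gripper open.
Joint ranges: [-179.16, 179.16], [-48.56, 103.87], [-65.8, 70.77], [-126.05, 130.52], [-82.76, 87.17], [-180, 180]. Speed limits (degrees/s): [127.2, 127.2, 147.25, 180, 180, 180].

### API

Orientations are given as [roll, pitch, yaw] about the fixed x, y, z axes, in that order (R = Rz(yaw) Ry(pitch) Rx(roll)).
In Python, from workcell import status, camera, bot gives the robot as it stands.
- The arm moves only by the shell command python3 -m jog 'ROWS' [OPENING] [FORCE]. ROWS is text: rows parted by semicolons, each of 4 numbers parted by spaces: the shift along the tool's x, y, z in mm, then the turn about the tool's x in degrees. A call has exactly 8 rows; each row is the pose to reach, as a shift and turn from the pose commanded when the call began, along the tool's axes at that moment; what a row does not reach only later rows make up. A row lasts 1/8 s, in which the tool goes at most 62.5 mm and 10.7 degrees, less where a joint would pass 70% of its speed; a pose out of reach is approached as far as the arm can. A call with a gripper value outside its range is refused whole. OPENING is the opening, from 0 (shut) to 1 (fully open), set as the call begins (- or left out, the last holds). The fingers move at their own pace and stop on an object; FORCE is the grip in N (left out, the last holds). Time passes only in rows, so rows that repeat a pose let the fingers close, or fill a call up. It gives the time, the measured TCP pose, the force and the opening at its end, in the units of the state.
- status.get_obs(): the state, without advancing time (a new reading comes with each control period).
- camera(name): name is "scene" or "side" or "wrist"; returns a dict with "color" (420x560x3 uint8, red, green, blue), "vfov" (degrees; the focal length in pixels is half the picture's height over the tangent of half this angle, whatever the lens; pixels are square), "cx", "cy" (the principal point, pixels), "rvec" (rotation vector, rad) and "tvec" (3), from world to camera coordinates, as OpenCV has them. Camera axes: x right, y down, z forward; pixel columns grow to the right and rows downward; lengths in m; the calibration is good to about 2 mm. A picture is of the moment at which its call begins. There is no depth.
- bot.job_done(): hands the job in, once; it reports no verdict.
The state is a dict: "time": time; "q": joint angles; "qd": joint speeds; "joint_efforts": joint torques, N m; "ee_pos": TCP position; "tcp_rot": TCP orientation; "wrist_force": force on the tool from outside, world axes, zero at the start; "torque": the same for the moment, N m; "opening": finger opening in m.
Only numpy, scipy, OpenCV 4.12 (cv2) and the standard library are available. Lean on these libraries where they do the work, as an engineer would, in place of code of your own. Each camera call takes 0.05 s, during which the arm holds its last target. There are 200 camera calls.

### The job

At the food bank's sorting table, put the loose red marker back on the marker rack: snap it sideways, lying level, into the empty spring clips over the red plate, pressed fully home, about centred along its length, and let go. Leave the loose green marker and the orange tin where they are.

Things in the scene. Friction and masses are not known exactly. Their poses are not given: they have to be found in the camera images.
- red_mid (a point): Centre of the loose red marker pen: a straight eight-sided barrel 20 mm across flats and 140 mm long (white band, small black tip), about 35 g, lying flat on the table, so its centre starts 10 mm above the table. Its x axis runs along the pen towards the black tip; z is up at the start.
- place_red_seat (a point): Pen's centre when home over the red plate (one of 3 places, 90 mm apart, on a 12 mm board; blue is full), 46 mm above the table, 29 above the plate. x along the groove, z up. Black sprung clips 14 mm long at x = -35 and +35 mm, 56 mm free between. Jaws: mouth 33 mm wide, top 24 mm above this point; lips 14 mm apart, 8 above. A push down of 5-15 N snaps the pen past them onto a rigid rest.
- green_mid (a point): Centre of the loose green marker, the same shape and size as the red one, lying flat on the table. To be left alone.
- tin: Orange food tin standing on the table, 75 mm diameter, 108 mm high; origin at the centre of its underside, z up. To be left alone.
Things that resemble listed ones, but are neither listed nor needed, are in the scene too. Leave any grey look-alike of the part that bears red_mid alone.

How it is judged (in metres and radians):
At the end, for the whole second after the job is handed in: The red marker lies at rest in the clips of the red place, pressed home: its centre within 15 mm of the seat point along the groove, within 4 mm across it (the clips see to that) and within 4 mm in height, its axis within 10 degrees of the groove (x of red_mid in the frame of place_red_seat between -0.015 and 0.015 m and y of red_mid in the frame of place_red_seat between -0.004 and 0.004 m and z of red_mid in the frame of place_red_seat between -0.004 and 0.004 m and angle between the x axis of red_mid and the x axis of place_red_seat, either way round below 0.175 rad and linear speed of red below 0.02 m/s); the robot touches nothing.
It fails at once if the loose green marker is shifted by more than 30 mm (distance of green_mid from where it was at the start of the episode above 0.03 m).
It fails at once if the orange tin is shifted by more than 30 mm (distance of tin from where it was at the start of the episode above 0.03 m).
It also fails if it takes over 40 s, if anything falls off the work surface, if the arm or the gripper's body presses on something with over 40 N, if the wrist force passes 120 N, or if a joint passes its speed limit or range.

## Working session

There is one attempt and no reset: what is moved stays moved. The work goes in short steps, Python scripts to look and compute and a shell command to move; the robot and the scene stay as the last step left them, time stands still between calls to the robot, and variables do not carry over. Pictures are saved under pics/ and viewed, about 8 in all and at most 12, crops included, and the job is handed in when it is done.

```bash
mkdir -p pics; cat > h.py <<'E'
import numpy as np, cv2
from workcell import status, camera, bot
def K(c): 
    f=c["color"].shape[0]/2/np.tan(np.radians(c["vfov"])/2)
    return f
def ray(c,u,v):
    R=cv2.Rodrigues(np.array(c["rvec"],float))[0]; t=np.array(c["tvec"],float).ravel()
    f=K(c); d=R.T@np.array([(u-c["cx"])/f,(v-c["cy"])/f,1]); return -R.T@t,d
def hit(c,u,v,z):
    o,d=ray(c,u,v); return o+d*(z-o[2])/d[2]
def proj(c,p):
    R=cv2.Rodrigues(np.array(c["rvec"],float))[0]; q=R@np.array(p)+np.array(c["tvec"]).ravel(); f=K(c)
    return c["cx"]+f*q[0]/q[2], c["cy"]+f*q[1]/q[2]
def save(c,n,crop=None,s=1):
    im=c["color"][...,::-1]
    if crop: u0,v0,u1,v1=crop; im=im[v0:v1,u0:u1]
    cv2.imwrite("pics/"+n,cv2.resize(im,None,fx=s,fy=s,interpolation=cv2.INTER_CUBIC))
E
python3 - <<'E'
from h import *
import pickle
print(status.get_obs(), bot.grasp_offset)
cs={n:camera(n) for n in("scene","side")}
pickle.dump(cs,open("cs.pkl","wb"))
for n,c in cs.items(): print(n,ray(c,c["cx"],c["cy"]),c["vfov"]);save(c,n+".png")
both=np.hstack
E
```

```text
{'time': 0.0, 'q': array([-6.93863881e+01,  5.01119006e+00,  1.00366427e+01,  9.50992252e+01,
       -3.24641115e-05,  8.99999633e+01]), 'qd': array([ 0.0427946 ,  0.06470573, -0.03133529,  0.0304934 ,  0.07795296,
        0.16238786]), 'joint_efforts': array([-8.91180862e-04, -5.20385993e+01,  4.64802468e+01,  1.64211768e-02,
        4.14009332e-05,  1.84738028e-06]), 'ee_pos': array([ 0.19355989, -0.51458696,  0.2306018 ]), 'tcp_rot': array([-89.97482337,  89.92622739, 110.63882532]), 'wrist_force': array([ 0.22192065, -0.0188938 , -0.15652621]), 'torque': array([ 0.00213129, -0.00745768,  0.0214017 ]), 'opening': 0.08547942490521013} 0.0187
scene (array([ 1.17046882, -0.37276866,  0.6989591 ]), array([-0.70228746,  0.31405469, -0.63887555])) 55.325218400364264
side (array([0.3466722 , 0.54717096, 0.76829523]), array([ 0.15823525, -0.6557032 , -0.73825126])) 56.87244559892964
```

View pics/scene.png

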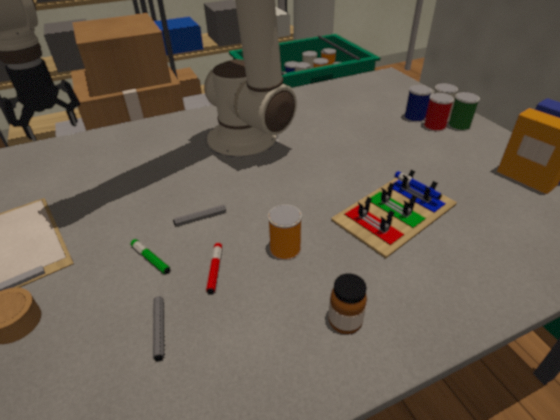

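View pics/side.png

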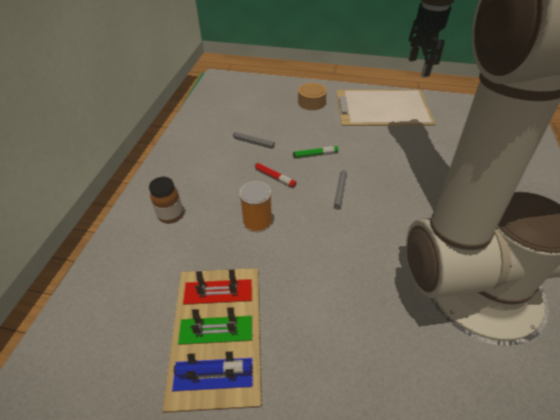

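The scene view shows the loose red pen at (215,267), with grey look-alikes at (158,327) and (200,215). The loose green pen is at (150,256), the tin at (285,232), and the red plate with empty clips at (374,223). In the side view the red pen is at (275,175) and the red plate at (218,292). Next I measure the pen and the plate, with one enlarged crop.

```bash
cat > m.py <<'E'
from h import *
def redmask(c):
    h=cv2.cvtColor(c["color"],cv2.COLOR_RGB2HSV)
    return (((h[...,0]<6)|(h[...,0]>174))&(h[...,1]>170)&(h[...,2]>70)).astype(np.uint8)
def blobs(m,amin=60):
    n,l,s,ce=cv2.connectedComponentsWithStats(m)
    return [(s[i],ce[i],l==i) for i in range(1,n) if s[i][4]>amin]
E
python3 - <<'E'
from m import *
import pickle
cs=pickle.load(open("cs.pkl","rb"))
for n,c in cs.items():
    for s,ce,m in blobs(redmask(c)):
        v,u=np.nonzero(m)
        for z in (0.012,0.017):
            P=np.array([hit(c,a,b,z)[:2] for a,b in zip(u,v)]).astype(np.float32)
            r=cv2.minAreaRect(P*1000); w,vec=np.linalg.eigh(np.cov(P.T))
            e=vec[:,1]; 
            pr=(P-P.mean(0))@e
            print(n,s,ce.round(),z,"rect",np.round(r[0],1),np.round(r[1],1),round(r[2],1),"axis",np.degrees(np.arctan2(e[1],e[0])).round(1), "ends",(P.mean(0)+e*pr.min()).round(4),(P.mean(0)+e*pr.max()).round(4))
a=cs["scene"]["color"][225:310,120:260]; b=cs["side"]["color"][140:225,215:355]; d=cs["side"]["color"][255:340,155:295]; e=cs["scene"]["color"][175:260,325:465]
im=np.vstack([np.hstack([a,b]),np.hstack([e,d])])[...,::-1]
cv2.imwrite("pics/crop.png",cv2.resize(im,None,fx=2.8,fy=2.8,interpolation=cv2.INTER_CUBIC))
E
```

```text
scene [425 101  26  29 480] [438. 116.] 0.012 rect [192.8 690.5] [ 71.8 222.6] 43.7 axis 131.0 ends [0.2658 0.6065] [0.1207 0.7734]
scene [425 101  26  29 480] [438. 116.] 0.017 rect [199.9 682.8] [ 71.3 220.9] 43.7 axis 131.0 ends [0.2724 0.5994] [0.1284 0.7651]
scene [345 205  58  39 505] [375. 227.] 0.012 rect [578.1 140.9] [148.6  55.1] 14.6 axis -160.8 ends [0.6521 0.158 ] [0.5105 0.1088]
scene [345 205  58  39 505] [375. 227.] 0.017 rect [582.4 137.2] [147.5  54.7] 14.6 axis -160.8 ends [0.6559 0.1541] [0.5153 0.1053]
scene [207 258  13  32 255] [213. 274.] 0.012 rect [ 560.  -275.1] [18.7 90.6] 65.4 axis 155.7 ends [ 0.6013 -0.2937] [ 0.5187 -0.2564]
scene [207 258  13  32 255] [213. 274.] 0.017 rect [ 564.4 -275.8] [18.6 90. ] 65.4 axis 155.7 ends [ 0.6055 -0.2943] [ 0.5235 -0.2572]
side [256 164  24  15 141] [267. 171.] 0.012 rect [ 566.6 -277.9] [20.9 85. ] 65.1 axis 153.8 ends [ 0.6047 -0.2969] [ 0.5282 -0.2593]
side [256 164  24  15 141] [267. 171.] 0.017 rect [ 565.2 -272.4] [20.8 84.4] 65.1 axis 153.8 ends [ 0.603  -0.2913] [ 0.527  -0.2539]
side [204 281  27   6 118] [217. 283.] 0.012 rect [589.8 117.3] [59.1 12.4] 16.1 axis -164.5 ends [0.6183 0.1251] [0.5613 0.1093]
side [204 281  27   6 118] [217. 283.] 0.017 rect [588.2 120.2] [58.7 12.3] 16.1 axis -164.5 ends [0.6165 0.1279] [0.5599 0.1122]
side [184 280  67  24 849] [218. 294.] 0.012 rect [582.6 136.6] [146.1  53.1] 15.2 axis -163.9 ends [0.6511 0.163 ] [0.5103 0.1224]
side [184 280  67  24 849] [218. 294.] 0.017 rect [581.  139.4] [145.2  52.7] 15.2 axis -163.9 ends [0.6491 0.1655] [0.5092 0.1252]
```

View pics/crop.png

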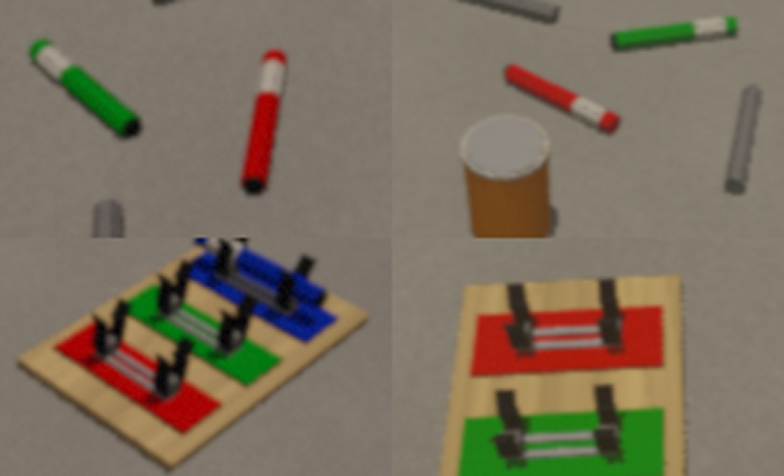

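Only this pen has a red barrel with a white band and black tip; the other loose candidates are plain grey or green. The two views agree on its centre, about (0.541, -0.267) with axis 155°. They also agree on the seat, about (0.582, 0.138) with groove 15°. I'll check tin clearance while moving above the pen.

```bash
python3 -m jog '0 -110 -412 -80;0 -110 -412 -80;0 -110 -412 -80;0 -110 -412 -80;0 -110 -412 -80;0 -110 -412 -80;0 -110 -412 -80;0 -110 -412 -80'
python3 - <<'E'
from m import *
import pickle
cs=pickle.load(open("cs.pkl","rb"))
print(status.get_obs()["q"].round(1))
c=cs["scene"];print("tin top",hit(c,285,215,.108),hit(cs["side"],256,192,.108),"green",hit(c,138,244,.01),hit(c,166,269,.01))
E
```

```text
time: 1.1
ee_pos: [0.5428, -0.2642, 0.2298]
tcp_rot: [-140.4, 89.9, 140.7]
wrist_force: [-0.4, -1.1, 0.4]
opening: 0.0857
[-26.   12.7  18.6  96.    0.   52.9]
tin top [ 0.55185772 -0.09181143  0.108     ] [ 0.54718172 -0.092153    0.108     ] green [ 0.39021151 -0.41281065  0.01      ] [ 0.50044971 -0.36830096  0.01      ]
```

```bash
python3 -m jog '0 0 0 -54;0 0 0 -54;0 0 0 -54;0 0 0 -54;0 0 0 -54;0 0 0 -54;0 0 0 -54;0 0 0 -54' 0.6 50
python3 - <<'E'
from m import *
import pickle
c=camera("wrist");pickle.dump(c,open("w1.pkl","wb"));save(c,"w1.png")
o=status.get_obs();print(o["ee_pos"],o["tcp_rot"],o["opening"])
for s,ce,m in blobs(redmask(c)):
    v,u=np.nonzero(m)
    for z in(.01,.015):
        P=np.array([hit(c,a,b,z)[:2] for a,b in zip(u,v)]).astype(np.float32)
        e=np.linalg.eigh(np.cov(P.T))[1][:,1];pr=(P-P.mean(0))@e
        print(s,ce.round(),z,np.round(cv2.minAreaRect(P*1000),1) if 0 else cv2.minAreaRect(P*1000),np.degrees(np.arctan2(e[1],e[0])),P.mean(0)+e*pr.min(),P.mean(0)+e*pr.max())
E
```

```text
time: 2.1
ee_pos: [0.5405, -0.2668, 0.2312]
tcp_rot: [-178.8, 90.0, 155.7]
wrist_force: [-0.6, 0.4, 0.1]
opening: 0.0514
[ 0.54053453 -0.26675287  0.23122843] [162.84799506  89.99380982 137.35745321] 0.05172951064900544
[275 118  17  12 200] [283. 123.] 0.01 ((485.2510681152344, -241.1786346435547), (18.40797233581543, 12.18909740447998), 64.41104888916016) 66.83235279267076 [ 0.48139836 -0.24981238] [ 0.48880544 -0.23250338]
[275 118  17  12 200] [283. 123.] 0.015 ((485.07275390625, -241.08670043945312), (18.15546226501465, 12.021903038024902), 64.41039276123047) 66.83238315025082 [ 0.48127272 -0.24960202] [ 0.48857819 -0.23253043]
[ 276  161   17   72 1096] [284. 196.] 0.01 ((565.461669921875, -278.07708740234375), (19.330257415771484, 90.67304992675781), 64.87606811523438) 155.45332688292754 [ 0.60679726 -0.29680578] [ 0.52420671 -0.25908581]
[ 276  161   17   72 1096] [284. 196.] 0.015 ((564.18310546875, -277.47906494140625), (19.0650691986084, 89.42922973632812), 64.87606811523438) 155.4533262942663 [ 0.60495184 -0.29595045] [ 0.52349424 -0.25874792]
```

View pics/w1.png

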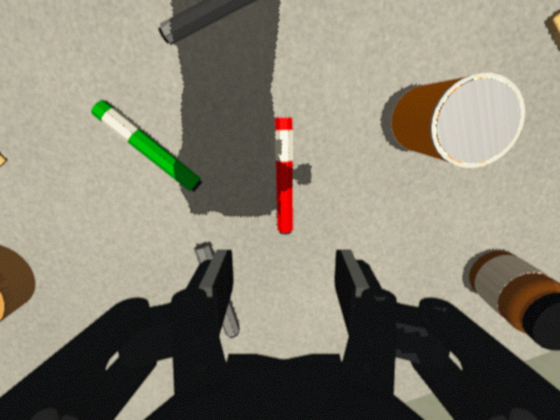

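The wrist view shows the red pen at (284,175), the tin off to the right and the green pen to the left. The pen's ends are 140 mm apart, as they should be, with centre (0.543, -0.2675) and axis 155.4°. I'll descend, grip and lift.

```bash
python3 -m jog '50 0 2.5 -1;100 0 2.5 -1;150 0 2.5 -1;185 0 2.5 -1;208 0 2.5 -1;220 0 2.5 -1;226 0 2.5 -1;228 0 2.5 -1'
python3 -m jog '0 0 0 0;0 0 0 0;0 0 0 0;0 0 0 0;0 0 0 0;0 0 0 0;0 0 0 0;0 0 0 0' 0 60
python3 -m jog '-5 0 0 0;-20 0 0 0;-50 0 0 0;-90 0 0 0;-130 0 0 0;-160 0 0 0;-170 0 0 0;-170 0 0 0'
python3 - <<'E'
from m import *
for n in("wrist","side"):
    c=camera(n)
    if n=="side": save(c,"side2.png",(200,60,420,225),2.5)
    else: save(c,"w2.png")
o=status.get_obs();print(o["ee_pos"],o["tcp_rot"],o["opening"],o["q"].round(1))
E
```

```text
time: 3.15
ee_pos: [0.5432, -0.268, 0.0038]
tcp_rot: [-1.2, 89.9, -25.6]
wrist_force: [0.4, -0.2, 0.1]
opening: 0.0515
time: 4.15
ee_pos: [0.5433, -0.2681, 0.0043]
tcp_rot: [-2.3, 89.9, -26.7]
wrist_force: [-0.5, -0.2, 5.6]
opening: 0.0184
time: 5.15
ee_pos: [0.5429, -0.2679, 0.1735]
tcp_rot: [0.8, 90.0, -23.6]
wrist_force: [-0.4, -0.3, -0.3]
opening: 0.018
[ 0.54239342 -0.26760301  0.17183945] [177.13320988  89.88625641 152.74956198] 0.01795029464725081 [-26.3  11.9  11.2  89.4   0.   -1.9]
```

View pics/w2.png

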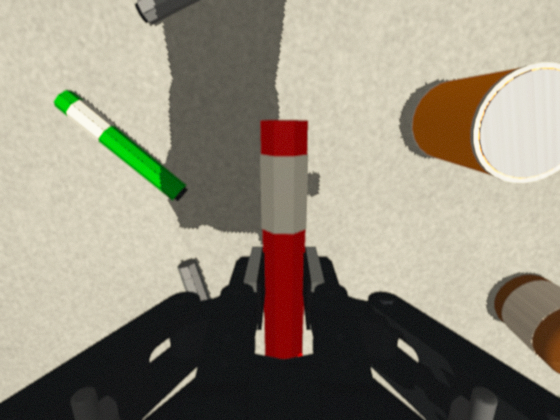

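The wrist view shows the pen gripped near its middle, with the cap end at (284,121) and the green pen and tin unmoved. I'll carry it over the rack at a height that clears the tin.

```bash
python3 -m jog '0 30 -10 0;0 85 -29 -5;0 145 -50 -12;0 205 -70 -20;0 265 -91 -28;0 320 -110 -35;0 365 -125 -39.5;0 386 -132 -39.5'
python3 -m jog '0 0 0 0;0 0 0 0;0 0 0 0;0 0 0 0;0 0 0 0;0 0 0 0;0 0 0 0;0 0 0 0'
python3 - <<'E'
from m import *
import pickle
cs={n:camera(n) for n in("wrist","side","scene")}
pickle.dump(cs,open("cs2.pkl","wb"))
o=status.get_obs();print(o["ee_pos"],(o["tcp_rot"][2]-o["tcp_rot"][0]-270)%360,o["opening"],o["wrist_force"])
p=o["ee_pos"];L=[]
for n in("side","scene"):
    u,v=map(int,proj(cs[n],p)); c=cs[n]["color"]; u0=max(0,min(560-180,u-90));v0=max(0,min(420-180,v-80));L.append(cv2.resize(c[v0:v0+180,u0:u0+180],(396,396),interpolation=cv2.INTER_CUBIC));print(n,u0,v0)
cv2.imwrite("pics/r.png",np.hstack(L)[...,::-1]); save(cs["wrist"],"w3.png")
E
```

```text
time: 6.25
ee_pos: [0.5813, 0.1405, 0.1717]
tcp_rot: [175.7, 89.9, -169.1]
wrist_force: [0.1, 0.0, -0.5]
opening: 0.0178
time: 7.25
ee_pos: [0.5819, 0.1383, 0.1733]
tcp_rot: [115.4, 90.0, 130.6]
wrist_force: [0.7, 0.0, 0.0]
opening: 0.0181
[0.58192681 0.13827838 0.17329311] 105.12076783473069 0.018175464343048356 [ 0.10699683 -0.42533435  0.31674232]
side 116 168
scene 292 92
```

View pics/r.png

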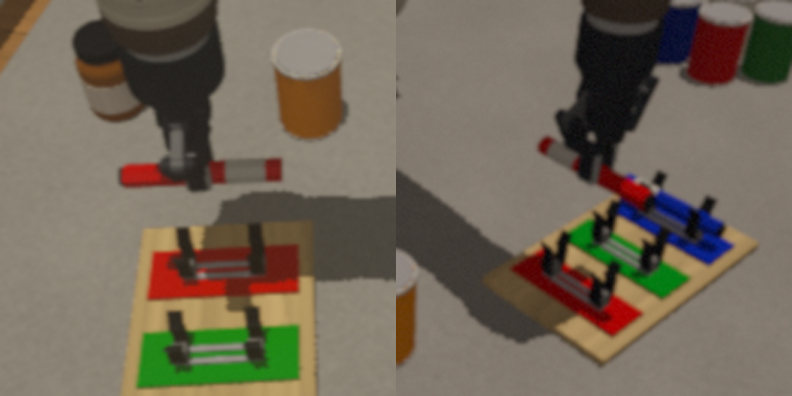

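View pics/w3.png

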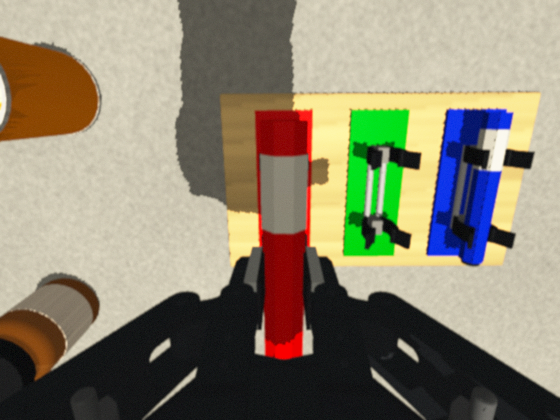

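Pen held level above the red place. Side crop: pen ends at (120,176) and (281,170). Wrist view: board (220–540, 93–265), green plate at (377,182). Now I refine the seat from the green plate in the wrist view and check pen level by projection.

```bash
python3 - <<'E'
from m import *
import pickle
cs=pickle.load(open("cs2.pkl","rb"));c0=pickle.load(open("cs.pkl","rb"))
def plate(c,lo,hi,label,z=.017,amin=300,roi=None):
    h=cv2.cvtColor(c["color"],cv2.COLOR_RGB2HSV);m=((h[...,0]>=lo)&(h[...,0]<=hi)&(h[...,1]>120)&(h[...,2]>50)).astype(np.uint8)
    if roi: k=np.zeros_like(m);k[roi[1]:roi[3],roi[0]:roi[2]]=1;m*=k
    m=cv2.morphologyEx(m,cv2.MORPH_CLOSE,np.ones((9,9)))
    for s,ce,b in blobs(m,amin):
        v,u=np.nonzero(b);P=np.array([hit(c,a,q,z)[:2]*1000 for a,q in zip(u,v)],np.float32);r=cv2.minAreaRect(P)
        print(label,s[:4],np.round(r[0],1),np.round(r[1],1),round(r[2],1))
plate(cs["wrist"],45,75,"wrist green",roi=(330,90,420,270))
plate(cs["wrist"],12,30,"wrist board",.012,3000,(200,80,560,275))
plate(c0["side"],45,75,"side green",roi=(160,300,270,360))
plate(c0["scene"],45,75,"scene green",roi=(360,180,440,240))
plate(c0["side"],12,30,"side board",.012,3000,(150,260,280,420))
p=np.array([.582,.1383,.1733+.006]);g=np.radians(15);e=np.array([np.cos(g),np.sin(g),0])
for n in("side","scene","wrist"):
    print(n,"tip end",np.round(proj(cs[n],p+.07*e),1),"cap end",np.round(proj(cs[n],p-.07*e),1))
print("seen side tip",116+119/2.2,168+176/2.2,"cap",116+282/2.2,168+170/2.2," scene tip",292+(655-396)/2.2,92+195/2.2,"cap",292+(541-396)/2.2,92+147/2.2)
E
```

```text
wrist green [343 109  66 147] [556.8 224.8] [149.3  54.4] 15.4
wrist board [221  94 128 126] [554.7 131.4] [123.6 119.4] 15.1
side green [178 316  74  28] [556.9 225.6] [147.7  53.1] 15.4
scene green [370 192  55  35] [558.8 223.6] [148.7  53.7] 15.5
side tip end [169.4 247.8] cap end [242.9 244.6]
scene tip end [408.  183.8] cap end [359.1 157.2]
wrist tip end [283.  379.7] cap end [283.1 123.6]
seen side tip 170.0909090909091 248.0 cap 244.18181818181816 245.27272727272725  scene tip 409.72727272727275 180.63636363636363 cap 357.9090909090909 158.8181818181818
```

The seat estimate from the green plate is (0.5812, 0.1380) at 15.4°, matching my first one. The pen projects to within a pixel or two in the side view and about 3 px in the scene view. Descending to just above the clips, then pressing.

```bash
python3 -m jog '30 0 0 0;60 0 0 0;80 0 0 0;93 0 0 0;97 0 0 0;99 0 0 0;100 0 0 0;100 0 0 0' 0 110
python3 -m jog '5 0 0 0;10 0 0 0;14 0 0 0;17 0 0 0;20 0 0 0;22 0 0 0;24 0 0 0;24 0 0 0'
python3 -m jog '2 0 0 0;4 0 0 0;6 0 0 0;8 0 0 0;9 0 0 0;10 0 0 0;10 0 0 0;10 0 0 0'
```

```text
time: 8.4
ee_pos: [0.5822, 0.1383, 0.0738]
tcp_rot: [-0.2, 90.0, 14.9]
wrist_force: [-0.5, -0.6, -0.6]
opening: 0.0162
time: 9.4
ee_pos: [0.5811, 0.1381, 0.0484]
tcp_rot: [173.3, 89.9, -171.6]
wrist_force: [-1.1, 0.9, -2.5]
opening: 0.0164
time: 10.4
ee_pos: [0.5826, 0.1384, 0.0421]
tcp_rot: [-1.2, 89.8, 13.9]
wrist_force: [-9.4, -1.3, 18.6]
opening: 0.0163
```

Force is 18.6 N up with the TCP at 42 mm, so I look before going on.

```bash
python3 - <<'E'
from m import *
import pickle
cs={n:camera(n) for n in("side","scene","wrist")};pickle.dump(cs,open("cs3.pkl","wb"))
o=status.get_obs();print(o["ee_pos"],o["wrist_force"],o["torque"])
L=[]
for n in("side","scene"):
    u,v=map(int,proj(cs[n],[.581,.138,.046]));u0,v0=u-60,v-70;print(n,u0,v0)
    L.append(cv2.resize(cs[n]["color"][v0:v0+120,u0:u0+120],(396,396),interpolation=cv2.INTER_CUBIC))
    g=np.radians(15.4);e=np.array([np.cos(g),np.sin(g),0])
    for z in(.046,.056): print(z,[np.round((np.array(proj(cs[n],np.array([.5812,.138,z])+s*.07*e))-[u0,v0])*3.3,0) for s in(1,-1)])
cv2.imwrite("pics/r2.png",np.hstack(L)[...,::-1])
E
```

```text
[0.58254251 0.13844952 0.04207694] [-8.26493312 -1.5889525  17.84135545] [-0.00354098  1.00661917  0.1015002 ]
side 155 213
0.046 [array([ 93., 238.]), array([307., 228.])]
0.056 [array([ 90., 230.]), array([306., 219.])]
scene 314 144
0.046 [array([276., 280.]), array([129., 188.])]
0.056 [array([278., 270.]), array([131., 178.])]
```

View pics/r2.png

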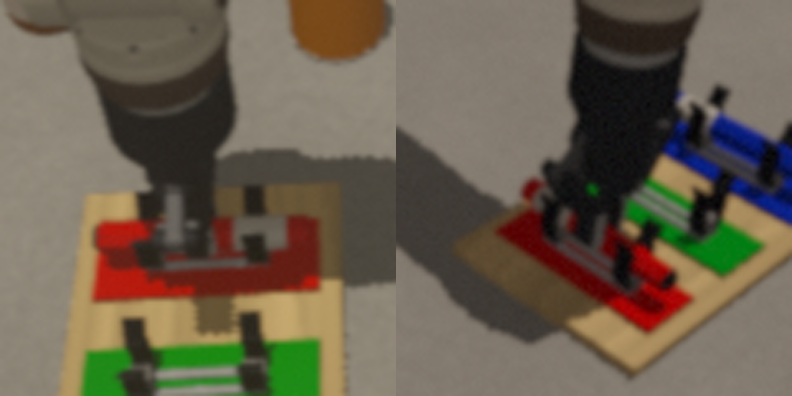

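Both ends sit close to the home projections; the tip end looks perhaps a few mm high. Press a little more.

```bash
python3 -m jog '0.5 0 -0.5 0;1 0 -1 0;1.5 0 -1 0;2 0 -1 0;2.5 0 -1 0;3 0 -1 0;3 0 -1 0;3 0 -1 0'
```

```text
time: 11.55
ee_pos: [0.5826, 0.1385, 0.0419]
tcp_rot: [-0.9, 89.6, 14.2]
wrist_force: [-13.1, -2.4, 35.6]
opening: 0.0163
```

It is rigid at 36 N with no further travel, so the pen is on the rest. I'll relax, open, retreat and check.

```bash
python3 -m jog '-2 0 0 0;-3 0 0 0;-4 0 0 0;-5 0 0 0;-5 0 0 0;-5 0 0 0;-5 0 0 0;-5 0 0 0'
python3 -m jog '0 0 0 0;0 0 0 0;0 0 0 0;0 0 0 0;0 0 0 0;0 0 0 0;0 0 0 0;0 0 0 0' 0.5
python3 -m jog '-5 0 0 0;-20 0 0 0;-50 0 0 0;-90 0 0 0;-130 0 0 0;-150 0 -40 0;-150 0 -90 0;-150 0 -120 0'
python3 - <<'E'
from m import *
cs={n:camera(n) for n in("side","scene")}
L=[]
for n in("side","scene"):
    u,v=map(int,proj(cs[n],[.581,.138,.046]));u0,v0=u-60,v-70
    L.append(cv2.resize(cs[n]["color"][v0:v0+120,u0:u0+120],(396,396),interpolation=cv2.INTER_CUBIC))
    g=np.radians(15.4);e=np.array([np.cos(g),np.sin(g),0])
    for z in(.046,.056): print(z,[np.round((np.array(proj(cs[n],np.array([.5812,.138,z])+s*.07*e))-[u0,v0])*3.3,0) for s in(1,-1)])
cv2.imwrite("pics/r3.png",np.hstack(L)[...,::-1])
E
```

```text
time: 12.55
ee_pos: [0.5825, 0.1383, 0.0422]
tcp_rot: [-1.5, 89.8, 13.7]
wrist_force: [6.0, 2.2, 4.1]
opening: 0.0165
time: 13.55
ee_pos: [0.581, 0.138, 0.0413]
tcp_rot: [35.0, 90.0, 50.1]
wrist_force: [-0.6, 0.3, -0.9]
opening: 0.0424
time: 14.55
ee_pos: [0.4637, 0.1063, 0.1931]
tcp_rot: [-1.8, 89.9, 13.3]
wrist_force: [0.3, -0.2, -0.1]
opening: 0.0425
0.046 [array([ 93., 238.]), array([307., 228.])]
0.056 [array([ 90., 230.]), array([306., 219.])]
0.046 [array([276., 280.]), array([129., 188.])]
0.056 [array([278., 270.]), array([131., 178.])]
```

View pics/r3.png

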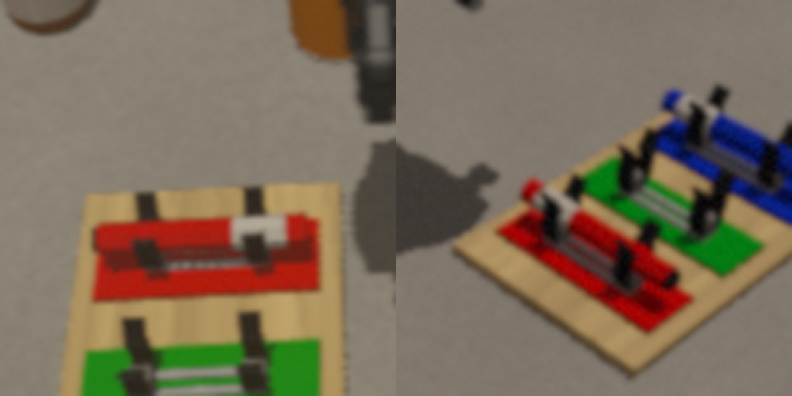

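Both crops show the pen in both red clips. The ends are at (95,240) and (about 312,229) in the side crop, against home projections of (93,238) and (307,228). It sits level, like the blue pen. The gripper is clear, so I'm handing in.

```bash
python3 -c "
from workcell import bot,status
print(bot.job_done(), status.get_obs()['time'])"
```

```text
the job is handed in; nothing more can be done
the job is handed in; nothing more can be done
```

The red marker is snapped into the clips over the red plate and released, and I handed the job in after about 15 s of the 40 s allowed.

- **Seating:** I pressed it until it stopped moving; the wrist force reached about 36 N in the readings, with only 0.2 mm of extra travel over the last 3 mm commanded.
- **Last views:** In the side and scene pictures the pen lies level in both clips. Its ends are within a few mm of where they should be when home. It may sit 2–4 mm off centre along the groove, within the 15 mm allowed.
- **Disagreement:** Before release, the scene view suggested the tip end was a few mm high. After release neither view showed this, so I took it as pixel-reading error.
- **Other objects:** The gripper was well clear at hand-in. It never came near the green marker or the tin, though I did not re-measure either one at the end. Hand-in reported no verdict.

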